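# Swing the bench magnifier over the petri dish and switch it on

### The arm

A 7-joint arm with a two-finger parallel gripper is mounted at the origin on the work surface; the furniture and walls round the work are solid. World frame = base frame: x ahead of the robot, y to its left, z up, the work surface at z = 0. Lengths are in mm, angles in rad, forces in N, time in s.
With the tool pointing down it reaches from about 425 to 950 mm from the base axis. Payload 4.7 kg.
Tool frame: the origin (TCP) lies at the very end of the fingers, on their centre line; the grasp point (between the pads) lies 19 mm behind it; z points along the fingers, y is the line along which they close (so a half turn about z gives the same grasp; the last joint's range is limited). The gripper opens to 85 mm and grips with 20 to 120 N. Pads are 22 mm wide; open, the fingers measure 114 mm over their backs; the gripper's body (76 mm by 85 mm) begins 54 mm behind the grasp point. The pads swing forward as they close: fully open they stand 13 mm farther back than shut.
Start: joints at [1.314, 0.469, -0.049, 1.532, 0.024, 1.141, -0.082], TCP at [152.485, -657.569, 231.335] pointing down, gripper open.
Joint ranges: [-2.59, 2.59], [-0.33, 1.99], [-1.39, 1.29], [0.1, 2.45], [-1.04, 4.18], [0.21, 1.99], [-2.66, 2.66]. Speed limits (rad/s): [2.57, 2.57, 3.14, 3.14, 3.14, 3.14, 3.14].

### API

Orientations are given as a 3x3 rotation matrix whose columns are the frame's x, y, z axes.
In Python, from workcell import readout, vision, hand_in, models gives the robot as it stands.
- The arm moves only by the tool servo_tool, never from a script. Its argument "steps" is a list that holds one entry, the list of rows, each a list of 7 numbers: the turn, a rotation vector about the tool's x, y, z each as a share of 0.12 rad, from -1 to 1, then the shift along the tool's x, y, z each as a share of 0.05 m, from -1 to 1, then the gripper command: -1 is shut, 1 is fully open, values between are in proportion. In form: [[[wx, wy, wz, x, y, z, gripper], ...]]. A call has 1 to 5 rows; each row shifts and turns the commanded pose from where the row before left it, along the tool's axes as they then stand; what a row does not reach is not made up. A row lasts 1/10 s, in which the tool goes at most 50 mm and 8.59 degrees, less where a joint would pass 70% of its speed; a pose out of reach is approached as far as the arm can. A call with a number of a shift or a turn outside -1 to 1 is refused whole. A call with a gripper value outside its range is refused whole. The fingers move at their own pace and stop on an object; "squeeze" is the grip in N (left out, the last holds). Time passes only in rows, so rows that do not move let the fingers close. It gives the time, the measured TCP pose, the force, the opening and the grip force at its end, in the units of the state.
- readout.get_obs(): the state, without advancing time (a new reading comes with each control period).
- vision.get_image(name): name is "scene" or "top"; returns a dict with "pixels" (480x640x3 uint8, blue, green, red), "range_z" (480x640 float32, mm along the optical axis (not along the pixel's ray), 0 where there is no reading), "fx", "fy", "cx", "cy" (pixels), "R" (3x3) and "t" (3): a world point X has camera coordinates R X + t. Camera axes: x right, y down, z forward; pixel columns grow to the right and rows downward; lengths in mm; the calibration is good to about 2 mm. A picture is of the moment at which its call begins.
- hand_in(): hands the job in; it is judged then, once.
Trained networks look in a picture, given as the dict that the camera call returned (one of the last four; its "shot" number tells which), for a name from the list of things; names that differ only in an ending like _2 or _b are one class to them, and where a whole thing is asked for, a point or a joint stands for the part that bears it (a point fixed in the world has none). Each returns a list of dicts, best first, with "confidence" (0 to 1); they miss things now and then, are a little off and sometimes report something else, mostly with a low value. They report only what shows in the picture. A call takes as long as a camera call.
- models.recognise(target, picture): "at" ([x, y, z] in mm, in world coordinates, good to about 4 mm: the middle of the surface that is visible of it).
- models.mark_of(target, picture): "at" ([x, y, z] in mm, in world coordinates, good to about 4 mm: a listed point, or the origin of a listed thing).
The state is a dict: "clock": time; "qpos": joint angles; "joint_velocities": joint speeds; "tau": joint torques, N m; "tcp_pos": TCP position; "ee_rot": TCP orientation; "contact_force": force on the tool from outside, world axes, zero at the start; "torque": the same for the moment, N m; "finger_gap": finger opening in mm; "gripper_force": force on a finger pad.
Only numpy, scipy, OpenCV 4.12 (cv2) and the standard library are available. Lean on these libraries where they do the work, as an engineer would, in place of code of your own. Each camera call takes 0.05 s, during which the arm holds its last target. There are 200 camera calls.

### The job

Push the arm of the bench magnifier round until its lens is centred over the round petri dish, so that the whole dish shows through the glass. Then press the push switch on top of the magnifier's post fully down and let go, leaving the lens over the dish. Only push and press gently with the fingertips, pinching and lifting nothing: the dish, the small box and the black cube beside it stay where they stand.

Things in the scene. Friction and masses are not known exactly. Their poses are not given: they have to be found in the camera images.
- magnifier: Bench magnifier, fixed to the table: a grey round foot (104 mm across, 20 mm high) with an upright steel post on its centre. Origin: centre of the underside of the foot, on the post's axis; z up. Its arm and switch must be handled with less than 30 N. Post and switch stand 161 mm high in all: a black collar 36 mm across from 130 to 140 mm up, on it the round black switch housing 40 mm across up to 152 mm, and from its top the switch stands out 9 mm.
- swing_arm (a joint): Angle (rad) of the white swing arm about the upright post; 0 = the arm points along the magnifier's own -x axis, grows anticlockwise seen from above, stops at -1.15 and +1.15. It turns level, stays where it is left (friction about 0.12 N m, light damping), and needs about 2 N at the middle of the bar. The arm is a straight bar 14 mm wide and 14 mm high, its mid-height 118 mm above the table, free between 18 mm and 88 mm from the post's axis; beyond it sits the lens ring.
- bar_mid (a point): On the arm's bar, 55 mm from the post's axis, at mid-height and mid-width of the bar. Its frame turns with the arm: x points from the lens to the post, z up.
- lens_center (a point): Centre of the round lens at the end of the arm, 140 mm from the post's axis and 118 mm above the table. Glass 84 mm across; the white ring round it measures 104 mm outside and 12 mm thick.
- switch (a joint): Travel (m) of the grey push switch on top of the post: 0 released, 0.005 fully down; springs back; about 4 N fully down. Counts as pressed beyond 0.004. Pressing it does not turn the arm.
- switch_top (a point): Centre of the switch's round top face, 24 mm across, on the post's axis, 161 mm above the table when released.
- petri_dish: Round white petri dish with lid, 60 mm across, 15 mm high, loose on the table, its centre 140 mm from the post's axis within 3 mm, so that the lens passes right over it. Origin: centre of its underside.
- glass_box: Small white square box, 33x33x21 mm, loose on the table, also under the lens's path. Origin: centre of its underside.
- cube: Black cube, 38 mm, with a round window on top, loose on the table, also under the lens's path. Origin: centre of its underside.

How it is judged (in metres and radians):
On the way, in this order (a step that is already met when the one before it is completed fails the run):
1. the lens has come to rest over the petri dish (horizontal distance between lens_center and petri_dish below 0.012 m and velocity of joint swing_arm between -0.06 and 0.06 rad/s), for 0.2 s.
2. the switch is pressed down with the lens over the dish (value of joint switch above 0.004 m and horizontal distance between lens_center and petri_dish below 0.012 m), for 0.05 s.
At the end, for the whole second after the job is handed in: The lens rests with its centre within 12 mm (seen from above) of the petri dish's centre, so that the 60 mm dish lies wholly inside the 84 mm glass; the switch was pressed past 4 mm after that and is let go; dish, box and cube stand within 8 mm of where they were (horizontal distance between lens_center and petri_dish below 0.012 m and velocity of joint swing_arm between -0.03 and 0.03 rad/s and value of joint switch below 0.0015 m and distance of each of petri_dish, glass_box, cube from where it was at the start of the episode below 0.008 m); the robot touches nothing.
It fails at once if the magnifier is pinched or forced (over 30 N from the fingers) (contact force between the fingers and magnifier above 30 N).
It fails at once if the petri dish is lifted, carried or shoved (8 mm) (distance of petri_dish from where it was at the start of the episode above 0.008 m).
It fails at once if the small box or the black cube is lifted, carried or shoved (8 mm) (distance of any of glass_box, cube from where it was at the start of the episode above 0.008 m).
It also fails if it takes over 51 s, if anything falls off the work surface, if the arm or the gripper's body presses on something with over 40 N, if the wrist force passes 120 N, or if a joint passes its speed limit or range.

## Working session

There is one attempt and no reset: what is moved stays moved. The work goes in short steps, Python scripts to look and compute and a tool call to move; the robot and the scene stay as the last step left them, time stands still between calls to the robot, and variables do not carry over. Pictures are saved under pics/ and viewed, at most 10 in all, crops included, and the job is handed in when it is done.

Besides the shell and the picture viewer there is one more tool, called after "Emit:" in YAML: its name, and indented under it one key for each argument. servo_tool: Moves the arm, as the interface text tells. Shift numbers are shares of 0.05 m and turn numbers shares of 0.12 rad, none past 1 either way. Its arguments: {"type":"object","properties":{"steps":{"type":"array","items":{"type":"array","items":{"type":"array","items":{"type":"number","minimum":-1,"maximum":1}}}},"squeeze":{"type":"number"}},"required":["steps"]}

```bash
mkdir -p pics; ls; cat > look.py <<'E'
import numpy as np, cv2, sys
from workcell import readout, vision, models
np.set_printoptions(precision=3,suppress=True)
def go(tag, cams=("top","scene"), names=(), save=True):
    for c in cams:
        p=vision.get_image(c)
        if save: cv2.imwrite(f"pics/{tag}_{c}.png",p["pixels"])
        for kind,n in names:
            r=getattr(models,kind)(n,p)
            for d in r[:2]: 
                X=np.array(d["at"]); q=p["R"]@X+p["t"]
                print(c,kind,n,round(d["confidence"],2),X.round(1),"px",(p["fx"]*q[0]/q[2]+p["cx"]).round(),(p["fy"]*q[1]/q[2]+p["cy"]).round())
E
python3 - <<'E'
from look import *
o=readout.get_obs(); print(o["clock"],o["tcp_pos"],o["ee_rot"],o["finger_gap"])
go("a",names=[("mark_of",n) for n in ("magnifier","switch_top","lens_center","bar_mid","petri_dish","glass_box","cube")])
E
```

```text
pics
0.0 [ 152.332 -656.985  230.24 ] [[ 0.974  0.226 -0.   ]
 [ 0.226 -0.974  0.002]
 [-0.    -0.002 -1.   ]] 85.45609598097204
top mark_of magnifier 0.96 [492.3 -68.3  -1.1] px 392.0 230.0
top mark_of switch_top 0.59 [491.5 -68.3 161.5] px 402.0 216.0
top mark_of lens_center 0.86 [368.6 -11.4 118.9] px 364.0 297.0
top mark_of lens_center 0.31 [491.7 -67.4   0.2] px 391.0 231.0
top mark_of bar_mid 0.6 [441.5 -48.4 117.8] px 387.0 251.0
top mark_of petri_dish 0.81 [351.  -63.6   1.7] px 390.0 308.0
top mark_of petri_dish 0.61 [367.1 -11.5 119.3] px 364.0 298.0
top mark_of glass_box 0.59 [502.4  67.8   1.9] px 318.0 225.0
top mark_of cube 0.77 [394.3  33.5  -1.6] px 336.0 284.0
top mark_of cube 0.69 [494.1 -68.1 160.8] px 402.0 215.0
scene mark_of magnifier 0.67 [492.1 -66.2   0.9] px 292.0 325.0
scene mark_of switch_top 0.53 [491.4 -69.7 161.7] px 287.0 267.0
scene mark_of lens_center 0.78 [362.9 -11.6 120.8] px 233.0 230.0
scene mark_of bar_mid 0.72 [442.4 -45.1 113.9] px 267.0 264.0
scene mark_of petri_dish 0.83 [350.5 -64.   -3.6] px 220.0 296.0
scene mark_of glass_box 0.65 [499.   70.2  -2.2] px 329.0 268.0
scene mark_of cube 0.6 [402.3  32.4   5. ] px 272.0 263.0
scene mark_of cube 0.34 [363.5 -17.3 121. ] px 232.0 233.0
```

View pics/a_top.png

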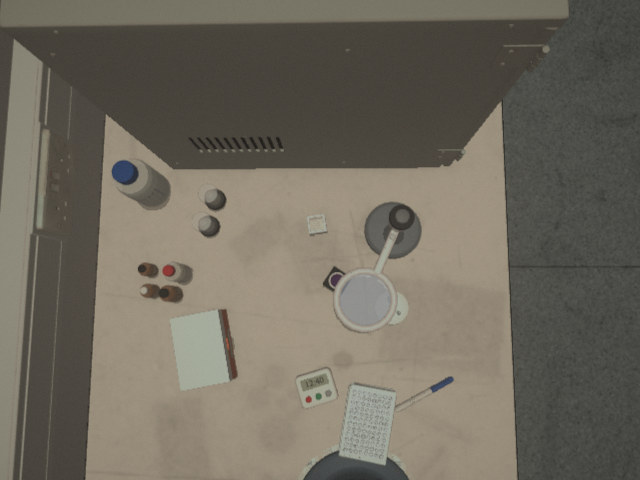

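View pics/a_scene.png

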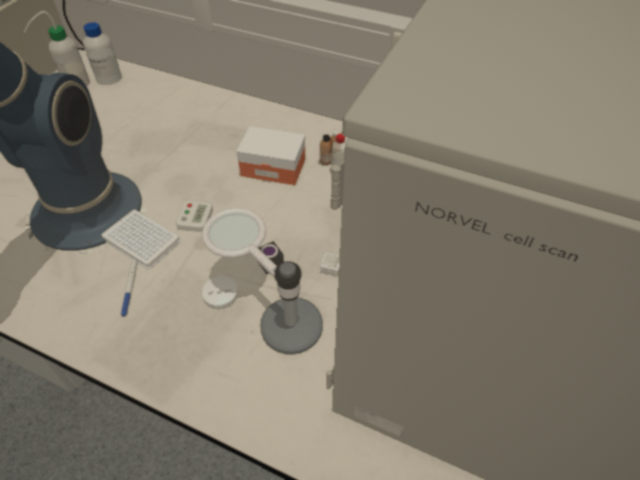

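The top view shows the lens ring at about (365,300). The dish peeks out to its right at about (397,308), the cube is at (335,280), the box at (317,225) and the post head at (402,216). The network positions agree with this: post (492,-68), lens (367,-11) and dish (351,-64), which is 141 mm from the post. So the arm needs about +0.4 rad, pushed from the +y side toward -y. I'll square up the tool, shut the fingers and travel high.

Emit:
servo_tool:
  steps:
    - [[0,0,0.95,0,0,0,-1],[0,0,0.95,0.7,-0.68,0,-1],[0,0,0,0.7,-0.68,0,-1],[0,0,0,0.7,-0.68,0,-1],[0,0,0,0.7,-0.68,0,-1]]

```text
clock: 1.3
tcp_pos: [289.6, -516.4, 231.6]
ee_rot: [[1.0, -0.0, 0.0], [-0.0, -1.0, -0.001], [0.0, 0.001, -1.0]]
contact_force: [0.4, -0.6, 0.3]
finger_gap: 12.4
gripper_force: 0.0
```

Emit:
servo_tool:
  steps:
    - [[0,0,0,0.7,-0.68,0,-1],[0,0,0,0.7,-0.68,0,-1],[0,0,0,0.7,-0.68,0,-1],[0,0,0,0.1,-0.9,0,-1],[0,0,0,0.1,-0.9,0,-1]]

```text
clock: 1.8
tcp_pos: [404.5, -323.8, 231.3]
ee_rot: [[1.0, 0.001, 0.0], [0.001, -1.0, -0.0], [0.0, 0.0, -1.0]]
contact_force: [1.1, 0.6, 0.4]
finger_gap: -0.1
gripper_force: 0.0
```

Emit:
servo_tool:
  steps:
    - [[0,0,0,0.12,-0.85,0,-1],[0,0,0,0.12,-0.85,0,-1],[0,0,0,0.12,-0.85,0,-1],[0,0,0,0.12,-0.85,0,-1],[0,0,0,0.12,-0.85,0,-1]]

```text
clock: 2.3
tcp_pos: [433.6, -111.7, 231.7]
ee_rot: [[1.0, -0.0, 0.001], [-0.0, -1.0, -0.001], [0.001, 0.001, -1.0]]
contact_force: [1.3, -1.0, -0.1]
finger_gap: -0.2
gripper_force: 0.0
```

Emit:
servo_tool:
  steps:
    - [[0,0,0,0.12,-0.8,0,-1],[0,0,0,0.12,-0.6,0,-1],[0,0,0,0.12,-0.3,0,-1],[0,0,0,0,0,0,-1],[0,0,0,0,0,0,-1]]

```text
clock: 2.8
tcp_pos: [451.3, -29.0, 231.3]
ee_rot: [[1.0, -0.0, -0.0], [-0.0, -1.0, -0.001], [-0.0, 0.001, -1.0]]
contact_force: [0.7, -0.5, -0.6]
finger_gap: -0.0
gripper_force: 0.0
```

```bash
python3 - <<'E'
from look import *
o=readout.get_obs(); print(o["clock"],o["tcp_pos"],o["qpos"])
go("b",names=[("mark_of",n) for n in ("switch_top","lens_center","bar_mid","petri_dish")])
E
```

```text
2.8 [451.35  -29.033 231.331] [ 0.35   0.128 -0.411  2.017  0.061  1.008 -1.663]
top mark_of lens_center 0.64 [367.8 -13.7 119.2] px 366.0 297.0
scene mark_of switch_top 0.68 [490.1 -72.  161.8] px 285.0 268.0
scene mark_of switch_top 0.42 [363.2 -14.1 121. ] px 233.0 231.0
scene mark_of lens_center 0.85 [363.2 -14.6 121.9] px 232.0 231.0
scene mark_of bar_mid 0.84 [439.4 -47.6 113.8] px 264.0 265.0
scene mark_of bar_mid 0.2 [348.7 -63.2   0. ] px 219.0 294.0
scene mark_of petri_dish 0.64 [349.7 -65.4  -2.1] px 219.0 296.0
scene mark_of petri_dish 0.35 [492.7 -71.2 162.5] px 287.0 268.0
```

Emit:
servo_tool:
  steps:
    - [[0,0,0,0,-0.5,0,-1],[0,0,0,0,-0.4,0,-1],[0,0,0,0,0,0.5,-1],[0,0,0,0,0,0.5,-1],[0,0,0,0,0,0.5,-1]]

```text
clock: 3.8
tcp_pos: [451.7, 16.8, 155.7]
ee_rot: [[1.0, 0.0, 0.001], [0.0, -1.0, -0.0], [0.001, 0.0, -1.0]]
contact_force: [-0.3, 0.2, -0.5]
finger_gap: 0.1
gripper_force: 0.0
```

Emit:
servo_tool:
  steps:
    - [[0,0,0,0,0,0.5,-1],[0,0,0,0,0,0.4,-1],[0,0,0,0,0,0.06,-1],[0,0,0,0,0,0,-1]]

```text
clock: 4.2
tcp_pos: [451.5, 16.7, 108.2]
ee_rot: [[1.0, -0.0, -0.001], [-0.0, -1.0, 0.0], [-0.001, -0.0, -1.0]]
contact_force: [0.7, 0.0, -0.6]
finger_gap: -0.1
gripper_force: 0.0
```

Emit:
servo_tool:
  steps:
    - [[0,0,0,0,0.3,0,-1],[0,0,0,0,0.2,0,-1],[0,0,0,0,0.1,0,-1],[0,0,0,0,0.06,0,-1],[0,0,0,0,0.06,0,-1]]

```text
clock: 4.7
tcp_pos: [451.8, -19.4, 108.7]
ee_rot: [[1.0, -0.0, 0.001], [-0.0, -1.0, 0.0], [0.001, -0.0, -1.0]]
contact_force: [-0.1, 1.0, 0.3]
finger_gap: -0.4
gripper_force: 0.0
```

Emit:
servo_tool:
  steps:
    - [[0,0,0,0,0.06,0,-1],[0,0,0,0,0.06,0,-1],[0,0,0,0,0.06,0,-1],[0,0,0,0,0.06,0,-1],[0,0,0,0,0,0,-1]]

```text
clock: 5.2
tcp_pos: [451.2, -31.2, 108.2]
ee_rot: [[1.0, -0.0, -0.001], [-0.0, -1.0, 0.0], [-0.001, -0.0, -1.0]]
contact_force: [-1.5, 2.9, -0.2]
finger_gap: 0.1
gripper_force: 1.0
```

```bash
python3 - <<'E'
from look import *
go("c",names=[("mark_of",n) for n in ("lens_center","bar_mid","petri_dish")])
E
```

```text
top mark_of lens_center 0.94 [362.4 -21.2 119.9] px 370.0 301.0
scene mark_of lens_center 0.97 [362.  -24.5 120.8] px 229.0 235.0
scene mark_of bar_mid 0.58 [440.9 -49.6 113.6] px 265.0 266.0
scene mark_of petri_dish 0.95 [353.  -62.8   0.1] px 222.0 294.0
```

Emit:
servo_tool:
  steps:
    - [[0,0,0,0,0.06,0,-1],[0,0,0,0,0.06,0,-1],[0,0,0,0,0.06,0,-1],[0,0,0,0,0.04,0,-1],[0,0,0,0,0,0,-1]]

```text
clock: 6.1
tcp_pos: [451.5, -43.3, 108.3]
ee_rot: [[1.0, -0.001, 0.0], [-0.001, -1.0, -0.001], [0.0, 0.001, -1.0]]
contact_force: [-0.5, 1.6, -0.7]
finger_gap: -0.1
gripper_force: 0.7
```

```bash
python3 - <<'E'
from look import *
go("d",names=[("mark_of",n) for n in ("lens_center","bar_mid","petri_dish")])
E
```

```text
top mark_of lens_center 0.97 [354.5 -53.8 118.5] px 391.0 306.0
scene mark_of lens_center 0.97 [351.8 -55.8 118.9] px 213.0 248.0
scene mark_of lens_center 0.66 [491.5 -70.8 159.2] px 286.0 269.0
scene mark_of bar_mid 0.96 [439.5 -59.2 112.7] px 261.0 270.0
scene mark_of petri_dish 0.69 [352.6 -61.8  -2.9] px 222.0 295.0
```

View pics/d_top.png

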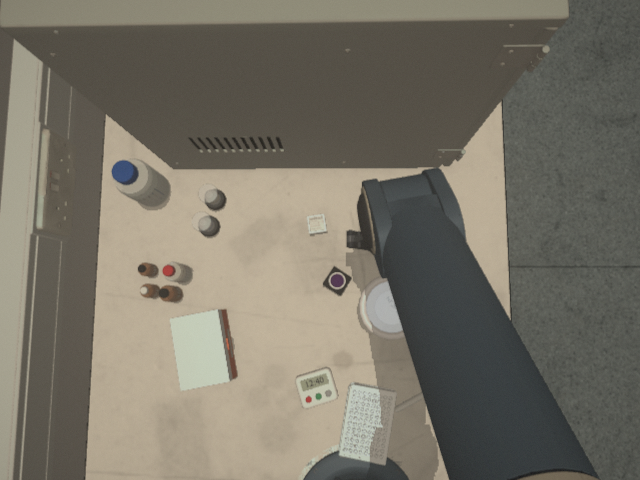

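The picture shows the lens ring at about (391,306), partly hidden by the robot arm. The cube and box haven't moved. The lens is about 8 mm short in y, so I'll push another 3 mm at the finger.

Emit:
servo_tool:
  steps:
    - [[0,0,0,0,0.03,0,-1],[0,0,0,0,0.03,0,-1],[0,0,0,0,0,0,-1]]

```text
clock: 6.8
tcp_pos: [451.4, -45.1, 108.3]
ee_rot: [[1.0, -0.0, -0.0], [-0.0, -1.0, 0.0], [-0.0, -0.0, -1.0]]
contact_force: [-0.7, 1.8, 2.2]
finger_gap: 0.1
gripper_force: 1.3
```

```bash
python3 - <<'E'
from look import *
go("e",names=[("mark_of",n) for n in ("lens_center","petri_dish")])
E
```

```text
top mark_of lens_center 0.97 [355.3 -58.1 120.5] px 394.0 305.0
scene mark_of lens_center 0.67 [351.2 -60.4 124.7] px 210.0 247.0
scene mark_of petri_dish 0.77 [353.8 -64.5   1.9] px 221.0 295.0
```

Emit:
servo_tool:
  steps:
    - [[0,0,0,0,0.03,0,-1],[0,0,0,0,0,0,-1],[0,0,0,0,-0.1,0,-1],[0,0,0,0,-0.3,0,-1],[0,0,0,0,-0.4,0,-1]]

```text
clock: 7.6
tcp_pos: [451.9, -7.9, 108.2]
ee_rot: [[1.0, -0.003, 0.001], [-0.003, -1.0, -0.001], [0.001, 0.001, -1.0]]
contact_force: [-0.5, -0.1, -0.1]
finger_gap: -0.3
gripper_force: 0.0
```

Emit:
servo_tool:
  steps:
    - [[0,0,0,0,0,-0.4,-1],[0,0,0,0,0,-0.6,-1],[0,0,0,0,0,-0.6,-1],[0,0,0,0,-0.8,-0.6,-1],[0,0,0,0,-0.8,0,-1]]

```text
clock: 8.1
tcp_pos: [454.7, 73.2, 222.4]
ee_rot: [[1.0, -0.005, 0.01], [-0.005, -1.0, -0.0], [0.01, 0.0, -1.0]]
contact_force: [0.7, 0.3, 0.7]
finger_gap: 0.1
gripper_force: 0.0
```

Emit:
servo_tool:
  steps:
    - [[0,0,0,0,-0.9,0,-1],[0,0,0,0,-0.9,0,-1],[0,0,0,0,-0.6,0,-1],[0,0,0,0,-0.4,0,-1],[0,0,0,0,0,0,-1]]

```text
clock: 8.6
tcp_pos: [451.4, 216.1, 218.4]
ee_rot: [[1.0, 0.005, 0.001], [0.005, -1.0, 0.001], [0.001, -0.001, -1.0]]
contact_force: [0.3, -0.4, -0.2]
finger_gap: -0.0
gripper_force: 0.0
```

```bash
python3 - <<'E'
from look import *
go("f",names=[("mark_of",n) for n in ("magnifier","switch_top","lens_center","petri_dish")])
a=cv2.imread("pics/f_top.png")[180:380,290:490];b=cv2.imread("pics/f_scene.png")[200:400,170:370]
cv2.imwrite("pics/f.png",cv2.resize(np.hstack([a,b]),(800,400),interpolation=cv2.INTER_CUBIC))
E
```

```text
top mark_of magnifier 0.6 [493.1 -70.3  -0.8] px 393.0 230.0
top mark_of switch_top 0.68 [492.1 -69.3 161.5] px 402.0 216.0
top mark_of lens_center 0.72 [355.5 -62.7 116.7] px 396.0 305.0
scene mark_of magnifier 0.6 [490.6 -66.4   1. ] px 291.0 325.0
scene mark_of switch_top 0.62 [489.9 -66.2 161. ] px 287.0 265.0
scene mark_of lens_center 0.78 [351.9 -66.3 120.4] px 209.0 252.0
scene mark_of petri_dish 0.67 [356.  -63.4   1.3] px 223.0 295.0
```

View pics/f.png

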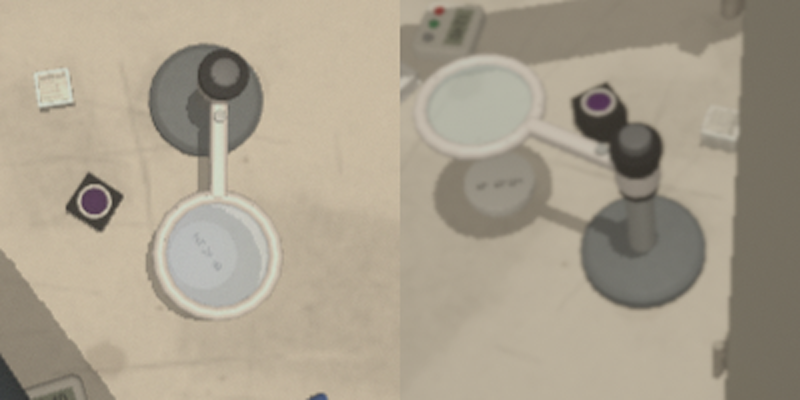

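The left half (top view) shows the dish through the glass, about (393,303) in the full picture, with the ring centre near (398,308). The right half (scene) shows the dish at about (220,292) and the ring at about (209,252). I'll check both with the calibration at their known heights.

```bash
python3 - <<'E'
from look import *
def ray(p,u,v,z):
    d=p["R"].T@np.array([(u-p["cx"])/p["fx"],(v-p["cy"])/p["fy"],1]); c=-p["R"].T@p["t"]
    return (c+d*(z-c[2])/d[2])
t=vision.get_image("top"); s=vision.get_image("scene")
print("top dish",ray(t,392.5,303,15),"ring",ray(t,398.5,307.5,121) )
print("scene dish",ray(s,220,292,13),"ring",ray(s,210,253,121))
print("switch top",ray(t,402.5,216,161),"scene", ray(s,287.5,268,161))
# ring & switch from depth, top camera
v,u=np.mgrid[0:480,0:640]; z=t["range_z"]
P=np.stack([(u-t["cx"])/t["fx"]*z,(v-t["cy"])/t["fy"]*z,z],-1); W=(P-t["t"])@t["R"]
near=(abs(W[...,0]-353)<70)&(abs(W[...,1]+64)<70)&(z>0)
m=near&(W[...,2]>105)&(W[...,2]<135)&(W[...,0]<430)
pts=W[m][:,:2].astype(np.float32)
if len(pts)>20: print("ring depth",len(pts),cv2.minEnclosingCircle(pts))
m=(abs(W[...,0]-492)<40)&(abs(W[...,1]+69)<40)&(W[...,2]>145)
print("head",m.sum(),cv2.minEnclosingCircle(W[m][:,:2].astype(np.float32)),W[m][:,2].max())
E
```

```text
top dish [359.257 -66.53   15.   ] ring [351.663 -65.38  121.   ]
scene dish [354.274 -66.65   13.   ] ring [354.75  -67.918 121.   ]
switch top [491.884 -69.417 161.   ] scene [492.802 -69.819 161.   ]
ring depth 3448 ((362.256591796875, -66.2709732055664), 60.27796173095703)
head 507 ((493.1351318359375, -69.20391082763672), 20.307037353515625) 163.633132469879
```

Lens and dish agree to within about 3 mm in y, and the switch is at (492,-69). Next I'll move above the switch.

Emit:
servo_tool:
  steps:
    - [[0,0,0,0.1,0.7,0,-1],[0,0,0,0.1,0.8,0,-1],[0,0,0,0.1,0.8,0,-1],[0,0,0,0.1,0.8,0,-1],[0,0,0,0.1,0.8,0,-1]]

```text
clock: 9.7
tcp_pos: [476.6, 16.5, 218.5]
ee_rot: [[1.0, -0.0, 0.001], [-0.0, -1.0, -0.0], [0.001, 0.0, -1.0]]
contact_force: [0.7, -0.9, 0.4]
finger_gap: -0.1
gripper_force: 0.0
```

Emit:
servo_tool:
  steps:
    - [[0,0,0,0.1,0.8,0,-1],[0,0,0,0.1,0.6,0,-1],[0,0,0,0.1,0.4,0,-1],[0,0,0,0,0,0,-1],[0,0,0,0,0,0,-1]]

```text
clock: 10.2
tcp_pos: [491.4, -71.4, 218.2]
ee_rot: [[1.0, -0.0, -0.0], [-0.0, -1.0, 0.001], [-0.0, -0.001, -1.0]]
contact_force: [0.1, 0.9, -0.1]
finger_gap: 0.2
gripper_force: 0.0
```

Centred over the switch. I'll lower to about 167 mm, then press slowly.

Emit:
servo_tool:
  steps:
    - [[0,0,0,0,-0.04,0.4,-1],[0,0,0,0,0,0.4,-1],[0,0,0,0,0,0.2,-1],[0,0,0,0,0,0.04,-1],[0,0,0,0,0,0,-1]]

```text
clock: 10.7
tcp_pos: [491.7, -69.1, 166.5]
ee_rot: [[1.0, 0.001, 0.0], [0.001, -1.0, 0.0], [0.0, -0.0, -1.0]]
contact_force: [-0.0, -0.0, 0.1]
finger_gap: 0.1
gripper_force: 0.0
```

Emit:
servo_tool:
  steps:
    - [[0,0,0,0,0,0.04,-1],[0,0,0,0,0,0.04,-1],[0,0,0,0,0,0.04,-1],[0,0,0,0,0,0,-1]]

```text
clock: 11.1
tcp_pos: [491.8, -69.9, 160.5]
ee_rot: [[1.0, -0.0, 0.001], [-0.0, -1.0, -0.0], [0.001, 0.0, -1.0]]
contact_force: [-0.1, 0.1, 1.4]
finger_gap: 0.1
gripper_force: 0.7
```

Emit:
servo_tool:
  steps:
    - [[0,0,0,0,0,0.03,-1],[0,0,0,0,0,0.03,-1],[0,0,0,0,0,0,-1]]

```text
clock: 11.4
tcp_pos: [491.8, -69.9, 157.5]
ee_rot: [[1.0, -0.0, 0.001], [-0.0, -1.0, -0.0], [0.001, 0.0, -1.0]]
contact_force: [0.4, -0.5, 3.2]
finger_gap: -0.1
gripper_force: 1.5
```

Emit:
servo_tool:
  steps:
    - [[0,0,0,0,0,0.02,-1],[0,0,0,0,0,0.02,-1],[0,0,0,0,0,0,-1]]

```text
clock: 11.7
tcp_pos: [491.9, -69.9, 156.1]
ee_rot: [[1.0, -0.0, 0.001], [-0.0, -1.0, -0.0], [0.001, 0.0, -1.0]]
contact_force: [-1.3, -0.4, 8.3]
finger_gap: -0.1
gripper_force: 3.8
```

At 8 N and z = 156 mm the switch is on its stop. I'll let go, withdraw and check the lens.

Emit:
servo_tool:
  steps:
    - [[0,0,0,0,0,-0.05,-1],[0,0,0,0,0,-0.1,-1],[0,0,0,0,0,-0.3,-1],[0,0,0,0,0,-0.6,-1],[0,0,0,0,0,-0.3,-1]]

```text
clock: 12.2
tcp_pos: [491.7, -69.8, 224.3]
ee_rot: [[1.0, -0.0, 0.001], [-0.0, -1.0, -0.0], [0.001, 0.0, -1.0]]
contact_force: [0.8, 0.5, -0.2]
finger_gap: 0.3
gripper_force: 0.0
```

Emit:
servo_tool:
  steps:
    - [[0,0,0,0,-0.8,0,-1],[0,0,0,0,-0.9,0,-1],[0,0,0,0,-0.9,0,-1],[0,0,0,0,-0.9,0,-1],[0,0,0,0,-0.9,0,-1]]

```text
clock: 12.7
tcp_pos: [490.7, 151.4, 222.5]
ee_rot: [[1.0, -0.001, -0.001], [-0.001, -1.0, -0.001], [-0.001, 0.001, -1.0]]
contact_force: [1.2, 0.4, 0.1]
finger_gap: 0.0
gripper_force: 0.0
```

Emit:
servo_tool:
  steps:
    - [[0,0,0,0,-0.8,0,-1],[0,0,0,0,-0.4,0,-1],[0,0,0,0,0,0,-1],[0,0,0,0,0,0,-1]]

```text
clock: 13.1
tcp_pos: [491.1, 209.5, 222.2]
ee_rot: [[1.0, 0.0, -0.001], [0.0, -1.0, -0.001], [-0.001, 0.001, -1.0]]
contact_force: [-0.0, 0.1, 0.2]
finger_gap: -0.1
gripper_force: 0.0
```

```bash
python3 - <<'E'
from look import *
print(readout.get_obs()["contact_force"])
go("g",names=[("mark_of",n) for n in ("lens_center","petri_dish","glass_box","cube")])
a=cv2.imread("pics/g_top.png")[180:380,290:490];b=cv2.imread("pics/g_scene.png")[200:400,170:370]
cv2.imwrite("pics/g.png",cv2.resize(np.hstack([a,b]),(800,400),interpolation=cv2.INTER_CUBIC))
E
```

```text
[-0.041  0.081  0.177]
top mark_of lens_center 0.94 [356.6 -66.  119.2] px 399.0 304.0
top mark_of glass_box 0.81 [502.2  65.6   1.2] px 319.0 225.0
top mark_of glass_box 0.45 [436.5 -67.7 116.4] px 399.0 254.0
top mark_of cube 0.56 [394.7  33.3  -4.3] px 337.0 283.0
scene mark_of lens_center 0.65 [352.1 -67.7 122.6] px 208.0 252.0
scene mark_of petri_dish 0.59 [349.9 -62.8   4. ] px 220.0 292.0
scene mark_of glass_box 0.88 [501.   71.1   1.5] px 331.0 267.0
scene mark_of cube 0.62 [400.2  32.8   4.5] px 271.0 262.0
```

View pics/g.png

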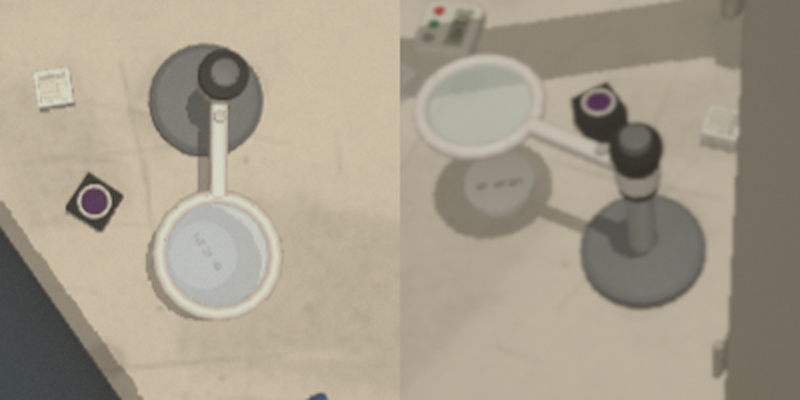

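The picture matches the one before the press: ring near (398,307) with the dish inside it, and the dish, box and cube where they were. Handing in.

```bash
python3 -c "
from workcell import hand_in
print(hand_in())"
```

```text
the job is handed in; nothing more can be done
None
```

The lens is centred over the petri dish to within about 4 mm by camera, the switch was pressed to its stop and released, nothing else shows as moved, and the job is handed in (no verdict was returned).

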